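# Fetch the boxed-in varnish tin from the paint stand

### The arm

A 6-joint arm with a two-finger parallel gripper is mounted at the origin on the work surface. World frame = base frame: x ahead of the robot, y to its left, z up, the work surface at z = 0. Lengths are in m, angles in rad, forces in N, time in s.
With the tool pointing down it reaches from about 0.35 to 0.775 m from the base axis. Payload 7.3 kg.
Tool frame: the origin (TCP) lies at the very end of the fingers, on their centre line; the grasp point (between the pads) lies 19 mm behind it (ctrl.hold_point_z is the distance from the TCP to the grasp point, in m); z points along the fingers, y is the direction in which the jaws open and shut (so a half turn about z gives the same grasp; the last joint's range is limited). The gripper opens to 92 mm and grips with 3 to 60 N. Pads are 19 mm wide; open, the fingers measure 130 mm over their backs; the gripper's body (75 mm by 190 mm) begins 47 mm behind the grasp point.
Start: joints at [0.967, 0.342, 1.524, -0, 1.275, -0.146], TCP at [0.232, 0.471, 0.227] pointing down, gripper open.
Joint ranges: [-2.53, 2.53], [-0.77, 2.02], [0.04, 2.7], [-1, 4.14], [0.28, 2.66], [-3.11, 3.11]. Speed limits (rad/s): [2.57, 2.57, 3.14, 3.14, 3.14, 3.14].

### API

Orientations are given as a unit quaternion [x, y, z, w].
In Python, from cell import ctrl gives the robot as it stands.
- The arm moves only by the tool carry_out, never from a script. Its argument "moves" is a list of rows, each a list of 7 numbers: the finger opening in mm, from 0 to 91.8, then the shift along the tool's x, y, z in mm, then the turn, a rotation vector about the tool's x, y, z in degrees. In form: [[hand, dx, dy, dz, wx, wy, wz], ...]. A call has exactly 10 rows; each row shifts and turns the commanded pose from where the row before left it, along the tool's axes as they then stand; what a row does not reach is not made up. A row lasts 1/10 s, in which the tool goes at most 50 mm and 8.59 degrees, less where a joint would pass 70% of its speed; a pose out of reach is approached as far as the arm can. A call with a gripper value outside its range is refused whole. The fingers move at their own pace and stop on an object; "newtons" is the grip in N (left out, the last holds). Time passes only in rows, so rows that do not move let the fingers close, or fill a call up. It gives the time, the measured TCP pose, the force and the opening at its end, in the units of the state.
- ctrl.observe(): the state, without advancing time (a new reading comes with each control period).
- ctrl.camera(name): name is "scene" or "top" or "wrist"; returns the picture (384x512x3 uint8, red, green, blue); there is no depth.
- ctrl.camera_info(name): a dict with "intrinsics" (3x3 intrinsics, pixels), "cam_to_world" (4x4, takes a point from camera to world coordinates); the wrist camera has in their place "mount" (4x4, takes a point from camera to tool coordinates, whose origin is the TCP and whose axes are the flange's). Camera axes: x right, y down, z forward; pixel columns grow to the right and rows downward; lengths in m; the calibration is good to about 2 mm. A picture is of the moment at which its call begins: read the wrist's pose just before it. camera_info takes no time and is no camera call.
- ctrl.hand_in(): hands the job in, once; it reports no verdict.
The state is a dict: "t": time; "joint_positions": joint angles; "qvel": joint speeds; "tau": joint torques, N m; "tool_pos": TCP position; "eef_rot": TCP orientation; "contact_force": force on the tool from outside, world axes, zero at the start; "ft_torque": the same for the moment, N m; "finger_gap": opening from 0.0 (shut) to 1.0 (fully open).
Only numpy, scipy, OpenCV 4.12 (cv2) and the standard library are available. Lean on these libraries where they do the work, as an engineer would, in place of code of your own. Each camera call takes 0.05 s, during which the arm holds its last target.

### The job

The squat varnish tin at the back of the plywood paint stand is boxed in by three tall containers: first move all three onto the steel tray, leaving the tin where it is, then stand the tin on the middle of the rubber mat, and only then put the three containers back on the stand, each in the very place where it stood at the start. Keep everything upright, set things down rather than dropping them, and leave the bowl, the roll of tape and the wooden offcut alone.

Things in the scene. Friction and masses are not known exactly. Their poses are not given: they have to be found in the camera images.
- bottle: straight round paint bottle, 132 mm high: body 56 diameter to 86 high, shoulder to 98, then a grey cap 28 diameter from 98 to 132 high. White plastic. About 0.25 kg. Loose, stands upright on the stand at the start; grip it by its cap. Origin: centre of its underside, z up.
- can: square solvent can, 130 mm high: body 52 x 52, flat top at 96 high, then a round black cap 30 diameter from 96 to 130 high. Bare steel. About 0.3 kg. Loose, stands upright on the stand at the start; grip it by its cap. Origin: centre of its underside, z up.
- glue: cone-shaped wood-glue bottle, 150 mm high: 58 diameter at the foot tapering to 36 at 94 high, then a round collar 26 diameter from 94 to 128 high, then a thin pointed nozzle (14 diameter, tapering to 6) to 150. About 0.22 kg. Loose, stands upright on the stand at the start; grip it by its collar. Origin: centre of its underside, z up.
- tin: Squat round metal varnish tin, 54 diameter, 50 high, aluminium with a brass lid; the only low thing on the stand, at the middle of its back board (about 12 clear of it), one tall container close on its left, one on its right, one in front. Loose, about 0.22 kg. Origin: centre of its underside, z up. Sizes in mm.
- stand: Plywood paint stand, fixed. Sizes in mm: base 170 (x) by 300 (y), upper face 12 above the table, on which containers and tin stand; back board along its +x edge (inner face x = +73, top 62 above the table); low cheeks at y = +-145 (10 thick, top 30 above the table); open at -x, roughly towards the robot. Origin: centre of the underside, z up.
- tray: Shallow steel tray, fixed, 260 (x) by 190 (y), rim 20 high, walls 4 thick, floor about 4 thick; empty at the start, to one side of the stand (left or right). Origin: centre of the underside, z up. Sizes in mm.
- mat: Round black rubber mat, fixed, 110 diameter, 4 thick, on the other side of the stand. Origin: centre of the underside, z up. Sizes in mm.
- bowl: Bystander: steel bowl, 110 diameter, 45 high, beyond the stand. Origin: centre of the underside. Sizes in mm.
- tape: Bystander: white roll of tape lying flat (a ring), 90 outer diameter, 24 high, beyond the stand. Origin: centre of the underside. Sizes in mm.
- offcut: Bystander: wooden offcut, 70 x 45 x 22 high, beyond the stand, to the left. Origin: centre of the underside. Sizes in mm.
Mind the look-alikes: they are no part of the job. What is shaped like the can but red is not meant.

How it is judged:
On the way, in this order (a step that is already met when the one before it is completed fails the run):
1. all three tall containers stand upright on the tray, released, and the tin is still in its place (within 15 mm) (x of bottle in the frame of tray between -0.12 and 0.12 m and y of bottle in the frame of tray between -0.085 and 0.085 m and z of each of bottle, can, glue in the frame of tray below 0.012 m and angle between each of bottle, can, glue's own z axis and vertical below 0.1 rad and x of can in the frame of tray between -0.12 and 0.12 m and y of can in the frame of tray between -0.085 and 0.085 m and x of glue in the frame of tray between -0.12 and 0.12 m and y of glue in the frame of tray between -0.085 and 0.085 m and contact force between each of bottle, can, glue and the fingers below 0.1 N and distance of tin from where it was at the start of the episode below 0.015 m), for 0.1 s.
2. the tin stands released on the middle of the rubber mat (within 15 mm) while all three containers are still on the tray (horizontal distance between tin and mat below 0.015 m and z of tin in the frame of mat between 0.001 and 0.008 m and linear speed of tin below 0.02 m/s and angular speed of tin below 0.2 rad/s and angle between each of tin, bottle, can, glue's own z axis and vertical below 0.1 rad and contact force between tin and the fingers below 0.1 N and x of bottle in the frame of tray between -0.12 and 0.12 m and y of bottle in the frame of tray between -0.085 and 0.085 m and z of each of bottle, can, glue in the frame of tray below 0.012 m and x of can in the frame of tray between -0.12 and 0.12 m and y of can in the frame of tray between -0.085 and 0.085 m and x of glue in the frame of tray between -0.12 and 0.12 m and y of glue in the frame of tray between -0.085 and 0.085 m), for 0.1 s.
At the end, for the whole second after the job is handed in: The tin stands upright on the rubber mat, its centre within 15 mm of the mat's; each tall container stands upright within 15 mm of where it was at the start; all are released and at rest; bowl, roll of tape and offcut are within 25 mm of where they were (horizontal distance between tin and mat below 0.015 m and z of tin in the frame of mat between 0.001 and 0.008 m and linear speed of each of tin, bottle, can, glue below 0.02 m/s and angular speed of each of tin, bottle, can, glue below 0.2 rad/s and angle between each of tin, bottle, can, glue's own z axis and vertical below 0.1 rad and contact force between each of tin, bottle, can, glue and the fingers below 0.1 N and distance of each of bottle, can, glue from where it was at the start of the episode below 0.015 m and distance of each of bowl, tape, offcut from where it was at the start of the episode below 0.025 m); the robot touches nothing.
It fails at once if a container or the tin is tipped over (more than 0.6 rad) (angle between any of bottle, can, glue, tin's own z axis and vertical above 0.6 rad).
It fails at once if a container or the tin is dropped or thrown (touching nothing while more than 45 mm above the table) ((height (world z) of bottle above 0.045 m and contact force between bottle and anything else below 0.001 N) or (height (world z) of can above 0.045 m and contact force between can and anything else below 0.001 N) or (height (world z) of glue above 0.045 m and contact force between glue and anything else below 0.001 N) or (height (world z) of tin above 0.045 m and contact force between tin and anything else below 0.001 N)).
It fails at once if the bowl, roll of tape or offcut is moved more than 25 mm (distance of any of bowl, tape, offcut from where it was at the start of the episode above 0.025 m).
It also fails if it takes over 141 s, if anything falls off the work surface, if the arm or the gripper's body presses on something with over 40 N, if the wrist force passes 120 N, or if a joint passes its speed limit or range.

## Working session

There is one attempt and no reset: what is moved stays moved. The work goes in short steps, Python scripts to look and compute and a tool call to move; the robot and the scene stay as the last step left them, time stands still between calls to the robot, and variables do not carry over. Pictures are saved under pics/ and viewed, and the job is handed in when it is done.

Besides the shell and the picture viewer there is one more tool, called after ">>>" as name(argument=value, ...) on one line, values as JSON. carry_out: Moves the arm, as the interface text tells. Its arguments: {"type":"object","properties":{"moves":{"type":"array"},"newtons":{"type":"number"}},"required":["moves"]}

```bash
ls; mkdir -p pics; python3 - <<'E'
from cell import ctrl
import cv2
for n in ["scene","top","wrist"]:
    im=ctrl.camera(n); cv2.imwrite(f"pics/{n}0.png",im[:,:,::-1])
    print(n,ctrl.camera_info(n))
print(ctrl.observe(), ctrl.hold_point_z)
E
```

```text
pics
scene {'intrinsics': array([[396.89809005,   0.        , 253.4692482 ],
       [  0.        , 396.89809005, 187.79895693],
       [  0.        ,   0.        ,   1.        ]]), 'cam_to_world': array([[-0.07270269,  0.76262724, -0.64273946,  1.14902512],
       [ 0.99726526,  0.06416706, -0.03666855,  0.02406911],
       [ 0.01327827, -0.64364764, -0.76520677,  0.7185588 ],
       [ 0.        ,  0.        ,  0.        ,  1.        ]])}
top {'intrinsics': array([[455.03513796,   0.        , 252.98960887],
       [  0.        , 455.03513796, 191.41376466],
       [  0.        ,   0.        ,   1.        ]]), 'cam_to_world': array([[ 8.62686432e-05, -9.98999059e-01,  4.47311263e-02,
         5.04000188e-01],
       [-9.99993919e-01,  6.97679882e-05,  3.48675041e-03,
         1.73089744e-02],
       [-3.48638118e-03, -4.47311551e-02, -9.98992977e-01,
         1.18953344e+00],
       [ 0.00000000e+00,  0.00000000e+00,  0.00000000e+00,
         1.00000000e+00]])}
wrist {'intrinsics': array([[278.22690399,   0.        , 258.18882878],
       [  0.        , 278.22690399, 196.25353934],
  
[... 389 characters left out ...]
0000e+00]])}
{'t': 0.15, 'joint_positions': array([ 9.66967078e-01,  3.42570434e-01,  1.52472711e+00, -1.23947360e-05,
        1.27540523e+00, -1.46001887e-01]), 'qvel': array([ 0.00061095, -0.000917  , -0.00030152,  0.00026802, -0.00170768,
       -0.00066175]), 'tau': array([ 6.35642336e-04, -4.31469548e+01, -2.44352603e+01,  7.17452285e-02,
        5.37688402e-02, -4.63906520e-05]), 'tool_pos': array([0.23187674, 0.47071187, 0.22622519]), 'eef_rot': array([ 2.26917881e-01,  9.73913737e-01, -5.18678138e-04, -1.97744474e-04]), 'contact_force': array([-0.51881714,  0.47599829,  0.15325949]), 'ft_torque': array([ 0.02881151,  0.06226952, -0.03019503]), 'finger_gap': 0.9982244682866359} 0.0188
```

View pics/top0.png

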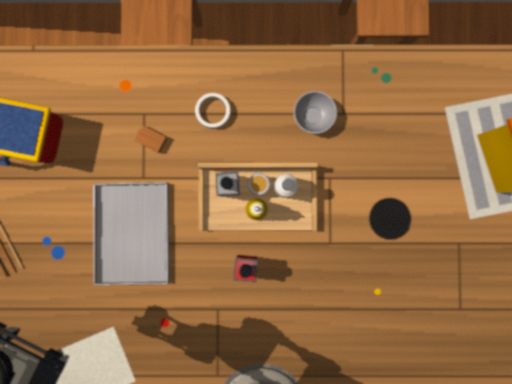

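View pics/scene0.png

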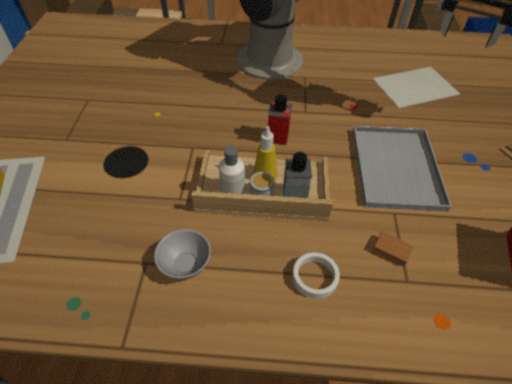

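View pics/wrist0.png

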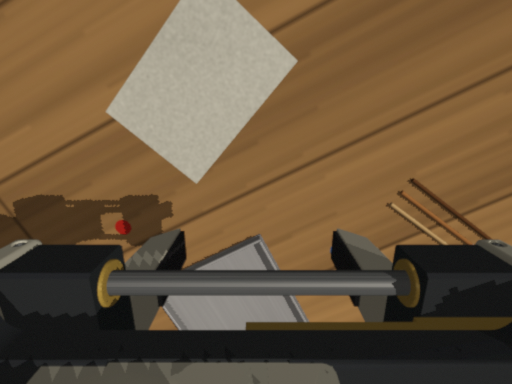

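The top view shows the stand at about (258,197). The can is at (228,183), the tin at (260,184), the bottle at (286,185) and the glue at (257,209). The tray is at (133,233), the mat at (390,218) and the red decoy at (246,268). Next I'll zoom in and measure.

```bash
cat > h.py <<'E'
import numpy as np, cv2
from cell import ctrl
def ray(n,uv):
    i=ctrl.camera_info(n); K=i["intrinsics"]; T=i["cam_to_world"]
    d=T[:3,:3]@np.linalg.inv(K)@np.array([uv[0],uv[1],1.]); return T[:3,3],d
def onz(n,uv,z):
    o,d=ray(n,uv); return o+d*(z-o[2])/d[2]
def two(uvt,uvs):
    o1,d1=ray("top",uvt);o2,d2=ray("scene",uvs)
    d1/=np.linalg.norm(d1);d2/=np.linalg.norm(d2)
    A=np.stack([d1,-d2],1); s=np.linalg.lstsq(A,o2-o1,rcond=None)[0]
    a=o1+s[0]*d1;b=o2+s[1]*d2
    return (a+b)/2,np.linalg.norm(a-b)
E
python3 - <<'E'
import cv2
t=cv2.imread("pics/top0.png");s=cv2.imread("pics/scene0.png")
cv2.imwrite("pics/topz.png",cv2.resize(t[155:290,190:335],None,fx=5.3,fy=4.4*1.2045/1.2045,interpolation=cv2.INTER_NEAREST)[:600])
cv2.imwrite("pics/scz.png",cv2.resize(s[90:220,185:340],None,fx=4.6,fy=4.6,interpolation=cv2.INTER_NEAREST))
E
python3 - <<'E'
from h import *
t=cv2.imread("pics/top0.png");h=cv2.cvtColor(t,cv2.COLOR_BGR2HSV);g=t.max(2)
# mat
def comps(m,amin):
    n,l,st,c=cv2.connectedComponentsWithStats(m.astype('uint8'))
    return [(st[i].tolist(),c[i].round(1).tolist()) for i in range(1,n) if st[i][4]>=amin]
m=(g<50); m[:, :330]=0
for st,c in comps(m,300): print("mat",st,c,onz("top",c,.004))
m=(h[:,:,1]<60)&(g>80); m[:, :85]=0;m[:,175:]=0;m[:175]=0;m[290:]=0
cs=cv2.findContours(m.astype('uint8'),cv2.RETR_EXTERNAL,cv2.CHAIN_APPROX_NONE)[0]
c=max(cs,key=cv2.contourArea);r=cv2.minAreaRect(c);print("tray",r,onz("top",r[0],.012))
for p in cv2.boxPoints(r):print(onz("top",p,.018))
E
```

```text
mat [371, 199, 39, 39, 1192] [389.8, 218.3] [ 0.48712808 -0.33404846  0.004     ]
tray ((130.84539794921875, 233.28675842285156), (100.86534118652344, 74.943359375), 89.27477264404297) [0.44851603 0.33680904 0.012     ]
[0.5773763  0.43523866 0.018     ]
[0.57980361 0.24161156 0.018     ]
[0.3215493  0.23615695 0.018     ]
[0.3190225  0.42787299 0.018     ]
```

View pics/topz.png

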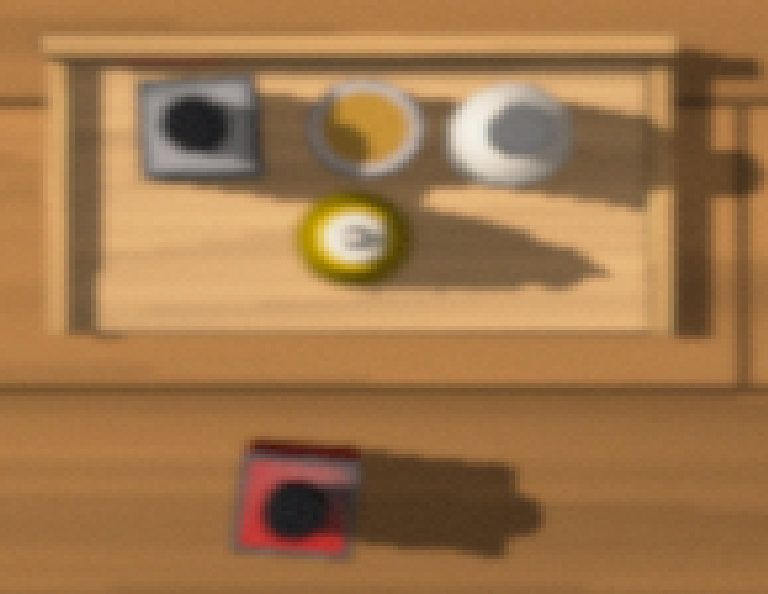

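View pics/scz.png

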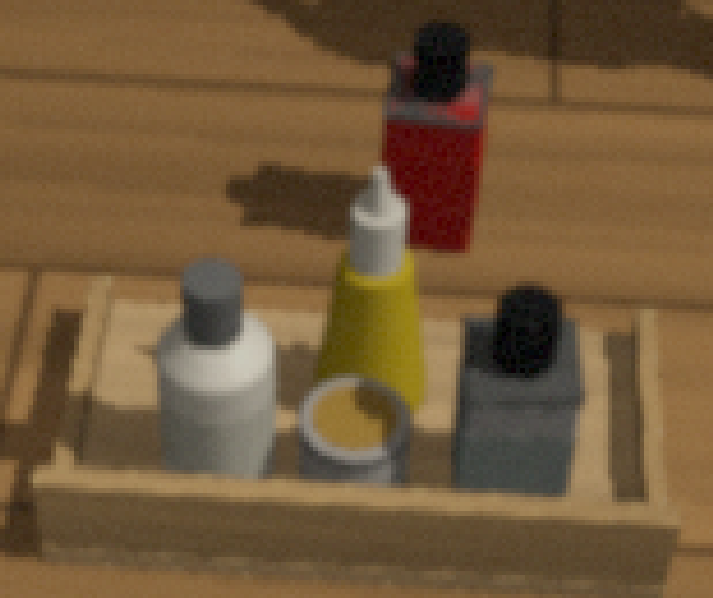

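```bash
cat > meas.py <<'E'
from h import *
def big(m,box):
    k=np.zeros(m.shape,'uint8');x0,y0,x1,y1=box;k[y0:y1,x0:x1]=m[y0:y1,x0:x1]
    n,l,st,c=cv2.connectedComponentsWithStats(k); i=1+np.argmax(st[1:,4]); return st[i],c[i],(l==i)
E
python3 - <<'E'
from meas import *
t=cv2.imread("pics/top0.png");h=cv2.cvtColor(t,cv2.COLOR_BGR2HSV).astype(int);H,S,V=h[...,0],h[...,1],h[...,2]
def p(n,m,box,z):
    st,c,_=big(m,box);mid=[st[0]+(st[2]-1)/2,st[1]+(st[3]-1)/2]
    print(n,st.tolist(),c.round(1),onz("top",c,z).round(4),onz("top",mid,z).round(4))
p("cancap",V<55,(216,170,245,200),.142)
p("bottlecap",(S<50)&(V<160)&(V>70),(277,172,300,198),.144)
p("bottlewhole",(S<70)&(V>80),(272,168,302,200),.1)
p("gluecollar",(S<90)&(V>50),(245,192,270,222),.141)
p("glueall",((H>24)&(H<34)&(S>180))|((S<90)&(V>50)),(245,192,270,222),.08)
p("tin",((S<60)|((H>15)&(H<26)&(S>150)&(V>120))),(246,172,272,197),.062)
p("tinbrass",((H>14)&(H<26)&(S>150)&(V>150)),(250,172,270,197),.062)
p("canall",(S<60),(213,170,243,200),.108)
for q in [(184,162.5),(190,162)]: pass
# edges of stand in topz coords: corners top of cheeks, back board
for n,(a,b),z in [("boardTL",(42,35),.062),("boardTR",(678,35),.062),("boardBR",(678,53),.062),("frontL",(50,333),.03),("frontR",(675,333),.03)]:
    print(n,onz("top",(a/5.3+189.5,b/4.4+154.5),z).round(4))
E
```

```text
cancap [222, 178, 11, 11, 96] [226.8 182.8] [0.5707 0.0813 0.142 ] [0.5703 0.0809 0.142 ]
bottlecap [282, 178, 15, 19, 180] [289.9 185.2] [ 0.565 -0.064  0.144] [ 0.561  -0.0619  0.144 ]
bottlewhole [274, 174, 24, 23, 446] [285.4 185.4] [ 0.5672 -0.0566  0.1   ] [ 0.5682 -0.0568  0.1   ]
gluecollar [251, 204, 12, 10, 95] [256.4 208.6] [0.5114 0.0131 0.141 ] [0.5116 0.0129 0.141 ]
glueall [251, 204, 12, 10, 95] [256.4 208.6] [0.5118 0.0128 0.08  ] [0.512  0.0126 0.08  ]
tin [252, 177, 14, 14, 128] [259.2 182.7] [0.5762 0.0058 0.062 ] [0.5741 0.0076 0.062 ]
tinbrass [253, 177, 13, 14, 113] [259.7 182.4] [0.5769 0.0046 0.062 ] [0.5741 0.0063 0.062 ]
canall [216, 172, 23, 24, 483] [227.4 183.7] [0.5708 0.0821 0.108 ] [0.5713 0.083  0.108 ]
boardTL [0.6266 0.1595 0.062 ]
boardTR [ 0.6265 -0.139   0.062 ]
boardBR [ 0.6163 -0.1389  0.062 ]
frontL [0.4573 0.1588 0.03  ]
frontR [ 0.4573 -0.1409  0.03  ]
```

```bash
python3 - <<'E'
from h import *
T=lambda a,b:(a/5.3+189.5,b/4.4+154.5)
S=lambda a,b:(a/4.6+184.5,b/4.6+89.5)
for n,t,s,z in [("bottle",(522,130),(213,272),.144),("can",(194,125),(528,300),.142),("glue",(354,238),(379,205),.140),("tin",(365,128),(355,418),.062)]:
    print(n,onz("top",T(*t),z).round(4),onz("scene",S(*s),z).round(4),two(T(*t),S(*s)))
E
```

```text
bottle [ 0.5678 -0.0596  0.144 ] [ 0.5651 -0.0577  0.144 ] (array([ 0.56756495, -0.05837567,  0.14640199]), np.float64(0.0020546887447752066))
can [0.5705 0.083  0.142 ] [0.5687 0.0834 0.142 ] (array([0.57044372, 0.08306096, 0.14375354]), np.float64(0.0003653431639958598))
glue [0.5114 0.0134 0.14  ] [0.51   0.0141 0.14  ] (array([0.51134979, 0.01376012, 0.14122586]), np.float64(0.0007989296752705889))
tin [0.5739 0.0079 0.062 ] [0.5748 0.009  0.062 ] (array([0.5739706 , 0.00844492, 0.06109357]), np.float64(0.0011133777285490653))
```

>>> carry_out(moves=[[50,0,0,0,0,0,-6.55],[50,0,0,0,0,0,-6.55],[50,0,0,0,0,0,-6.55],[50,0,0,0,0,0,-6.55],[50,-20,-32,0,0,0,0],[50,-20,-32,0,0,0,0],[50,-20,-32,0,0,0,0],[50,-20,-32,0,0,0,0],[50,-20,-32,0,0,0,0],[50,-20,-32,0,0,0,0]], newtons=20)

```text
t: 1.15
tool_pos: [0.3523, 0.2775, 0.2266]
eef_rot: [0.0, 1.0, -0.0, -0.0]
contact_force: [1.2, 0.6, -1.4]
finger_gap: 0.544
```

Both views agree within 2 mm. I'm now moving over the glue.

>>> carry_out(moves=[[50,-20,-33,0,0,0,0],[50,-20,-33,0,0,0,0],[50,-20,-33,0,0,0,0],[50,-20,-33,0,0,0,0],[50,-20,-33,0,0,0,0],[50,-20,-33,0,0,0,0],[50,-20,-33,0,0,0,0],[50,-19,-34,0,0,0,0],[50,0,0,0,0,0,0],[50,0,0,0,0,0,0]])

```text
t: 2.15
tool_pos: [0.5105, 0.0134, 0.2261]
eef_rot: [0.001, 1.0, 0.0, -0.001]
contact_force: [-0.1, 0.2, -0.2]
finger_gap: 0.545
```

```bash
python3 - <<'E'
from h import *
o=ctrl.observe();print(o["tool_pos"],o["eef_rot"])
cv2.imwrite("pics/w1.png",ctrl.camera("wrist")[:,:,::-1])
E
```

```text
[0.51052751 0.01339533 0.22614723] [ 1.21946141e-03  9.99998969e-01  3.01640493e-04 -6.96047240e-04]
```

View pics/w1.png

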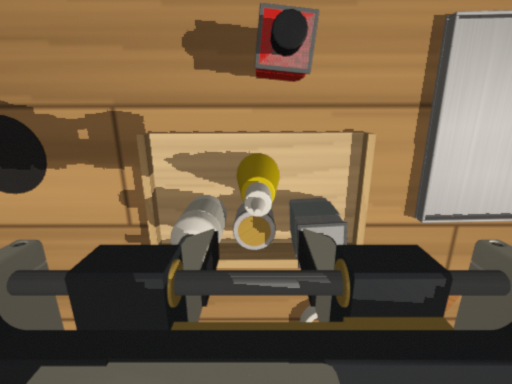

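The nozzle and collar at (258,197) are centred between the jaws. Lowering.

>>> carry_out(moves=[[50,0,0,20,0,0,0],[50,0,0,25,0,0,0],[50,0,0,25,0,0,0],[50,0,0,25,0,0,0],[50,0,0,15,0,0,0],[50,0,0,5,0,0,0],[50,0,0,0,0,0,0],[40,0,0,0,0,0,0],[20,0,0,0,0,0,0],[15,0,0,0,0,0,0]])

```text
t: 3.2
tool_pos: [0.5112, 0.0139, 0.1125]
eef_rot: [0.0, 1.0, -0.0, 0.001]
contact_force: [-0.2, 0.2, 0.5]
finger_gap: 0.335
```

>>> carry_out(moves=[[15,0,0,0,0,0,0],[15,0,0,0,0,0,0],[15,0,0,0,0,0,0],[15,0,0,0,0,0,0],[15,0,0,0,0,0,0],[15,0,0,-5,0,0,0],[15,0,0,-10,0,0,0],[15,0,0,-15,0,0,0],[15,0,0,-20,0,0,0],[15,0,0,-20,0,0,0]])

```text
t: 4.2
tool_pos: [0.5103, 0.014, 0.1825]
eef_rot: [0.0, 1.0, 0.0, -0.001]
contact_force: [0.9, -0.1, -3.3]
finger_gap: 0.279
```

```bash
python3 - <<'E'
from h import *
o=ctrl.observe();print(o["tool_pos"],o["eef_rot"])
cv2.imwrite("pics/s2.png",ctrl.camera("scene")[:,:,::-1])
E
```

```text
[0.51034095 0.01397855 0.18248528] [ 2.36643808e-04  9.99999778e-01  1.87832273e-04 -5.94458113e-04]
```

View pics/s2.png

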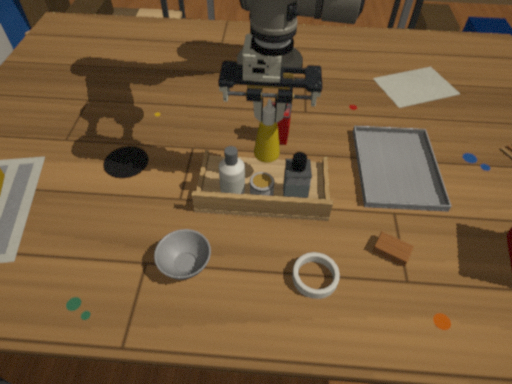

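Glue is held (gap 25.6 mm, about 26). Going to tray spot (0.365, 0.336).

>>> carry_out(moves=[[15,8,18,0,0,0,0],[15,14,30,0,0,0,0],[15,16,36,0,0,0,0],[15,16,36,0,0,0,0],[15,16,36,0,0,0,0],[15,16,36,0,0,0,0],[15,16,36,0,0,0,0],[15,16,36,0,0,0,0],[15,16,34,0,0,0,0],[15,12,24,0,0,0,0]])

```text
t: 5.25
tool_pos: [0.3634, 0.3377, 0.1814]
eef_rot: [-0.0, 1.0, 0.0, -0.0]
contact_force: [-0.1, -0.0, -2.1]
finger_gap: 0.28
```

>>> carry_out(moves=[[15,0,0,0,0,0,0],[15,0,0,10,0,0,0],[15,0,0,20,0,0,0],[15,0,0,20,0,0,0],[15,0,0,12,0,0,0],[15,0,0,6,0,0,0],[15,0,0,4,0,0,0],[15,0,0,3,0,0,0],[15,0,0,1,0,0,0],[15,0,0,0,0,0,0]])

```text
t: 6.25
tool_pos: [0.3652, 0.336, 0.106]
eef_rot: [0.0, 1.0, 0.0, 0.0]
contact_force: [0.5, 0.2, -2.1]
finger_gap: 0.275
```

Still 2 mm above the floor. I'll lower gently in small rows.

>>> carry_out(moves=[[15,0,0,1,0,0,0],[15,0,0,0.5,0,0,0],[15,0,0,0.5,0,0,0],[15,0,0,0,0,0,0],[15,0,0,0,0,0,0],[15,0,0,0,0,0,0],[15,0,0,0,0,0,0],[15,0,0,0,0,0,0],[15,0,0,0,0,0,0],[15,0,0,0,0,0,0]])

```text
t: 7.25
tool_pos: [0.3652, 0.3361, 0.1043]
eef_rot: [0.0, 1.0, 0.0, 0.0]
contact_force: [-1.8, -0.3, 5.7]
finger_gap: 0.279
```

It's on the floor (force is +5.7 N). Release, lift, then on to the can.

>>> carry_out(moves=[[30,0,0,0,0,0,0],[50,0,0,0,0,0,0],[50,0,0,0,0,0,0],[50,0,0,0,0,0,0],[50,0,0,-10,0,0,0],[50,0,0,-20,0,0,0],[50,0,0,-30,0,0,0],[50,0,0,-30,0,0,0],[50,0,0,-15,0,0,0],[50,0,0,0,0,0,0]])

```text
t: 8.25
tool_pos: [0.3661, 0.3367, 0.2116]
eef_rot: [0.0, 1.0, 0.002, 0.002]
contact_force: [0.6, -0.1, -1.1]
finger_gap: 0.544
```

```bash
python3 - <<'E'
from h import *
o=ctrl.observe();print(o["tool_pos"],o["eef_rot"])
a=ctrl.camera("scene");cv2.imwrite("pics/s3.png",a[:,:,::-1])
E
```

```text
[0.36606818 0.33667749 0.21161163] [2.45459607e-04 9.99995810e-01 1.62603679e-03 2.38230144e-03]
```

View pics/s3.png

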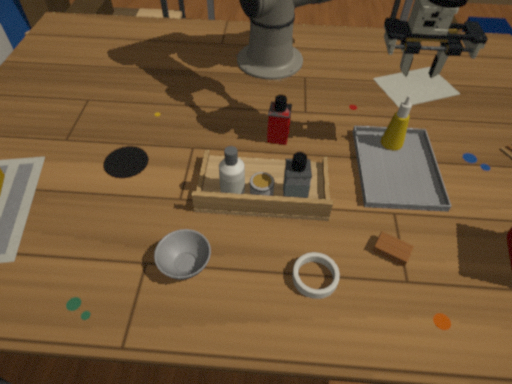

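The glue stands on the tray at (395,130). Next the can at (0.570, 0.083).

>>> carry_out(moves=[[50,-10,-13,0,0,0,0],[50,-22,-27,0,0,0,0],[50,-26,-32,0,0,0,0],[50,-26,-32,0,0,0,0],[50,-26,-32,0,0,0,0],[50,-26,-32,0,0,0,0],[50,-26,-32,0,0,0,0],[50,-22,-28,0,0,0,0],[50,-16,-20,0,0,0,0],[50,-5,-5,0,0,0,0]])

```text
t: 9.3
tool_pos: [0.5705, 0.0804, 0.2069]
eef_rot: [0.002, 1.0, -0.0, -0.001]
contact_force: [0.2, 1.1, 0.3]
finger_gap: 0.547
```

>>> carry_out(moves=[[50,0,0,0,0,0,0],[50,0,0,15,0,0,0],[50,0,0,25,0,0,0],[50,0,0,25,0,0,0],[50,0,0,20,0,0,0],[50,0,0,10,0,0,0],[50,0,0,2,0,0,0],[50,0,0,0,0,0,0],[50,0,0,0,0,0,0],[50,0,0,0,0,0,0]])

```text
t: 10.3
tool_pos: [0.5704, 0.0829, 0.1128]
eef_rot: [0.0, 1.0, 0.0, 0.001]
contact_force: [0.1, -0.4, -0.4]
finger_gap: 0.546
```

```bash
python3 - <<'E'
from h import *
o=ctrl.observe();print(o["tool_pos"],o["eef_rot"])
a=ctrl.camera("wrist");cv2.imwrite("pics/w4.png",a[:,:,::-1])
E
```

```text
[0.5703702  0.08288982 0.11277822] [2.33142802e-04 9.99999489e-01 6.23032648e-05 9.81485243e-04]
```

View pics/w4.png

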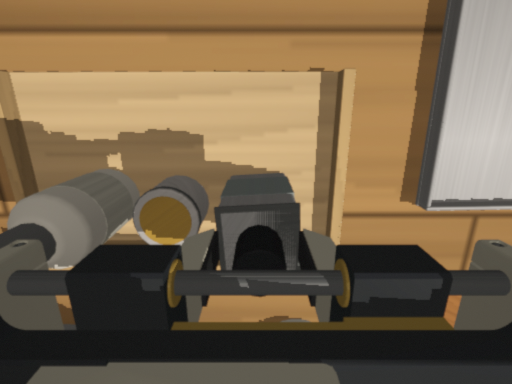

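The can's cap at (259,245) sits between the pads. Grip and lift.

>>> carry_out(moves=[[35,0,0,0,0,0,0],[20,0,0,0,0,0,0],[18,0,0,0,0,0,0],[18,0,0,0,0,0,0],[18,0,0,0,0,0,0],[18,0,0,0,0,0,0],[18,0,0,0,0,0,0],[18,0,0,0,0,0,0],[18,0,0,-4,0,0,0],[18,0,0,-6,0,0,0]])

```text
t: 11.35
tool_pos: [0.5692, 0.0827, 0.1213]
eef_rot: [0.0, 1.0, -0.0, -0.001]
contact_force: [-0.2, -0.5, -2.4]
finger_gap: 0.32
```

>>> carry_out(moves=[[18,0,0,-15,0,0,0],[18,0,0,-25,0,0,0],[18,0,0,-25,0,0,0],[18,0,0,-10,0,0,0],[18,0,0,0,0,0,0],[18,4,16,0,0,0,0],[18,8,30,0,0,0,0],[18,8,32,0,0,0,0],[18,8,32,0,0,0,0],[18,8,32,0,0,0,0]])

```text
t: 12.35
tool_pos: [0.5322, 0.2266, 0.1949]
eef_rot: [0.0, 1.0, -0.0, -0.002]
contact_force: [0.3, 0.2, -3.0]
finger_gap: 0.319
```

>>> carry_out(moves=[[18,0,32,0,0,0,0],[18,0,32,0,0,0,0],[18,0,28,0,0,0,0],[18,0,15,0,0,0,0],[18,0,4,0,0,0,0],[18,0,0,10,0,0,0],[18,0,0,20,0,0,0],[18,0,0,20,0,0,0],[18,0,0,20,0,0,0],[18,0,0,8,0,0,0]])

```text
t: 13.35
tool_pos: [0.5329, 0.3336, 0.1158]
eef_rot: [0.001, 1.0, -0.001, -0.002]
contact_force: [-0.3, -0.3, -2.8]
finger_gap: 0.322
```

>>> carry_out(moves=[[18,0,0,4,0,0,0],[18,0,0,3,0,0,0],[18,0,0,2,0,0,0],[18,0,0,1,0,0,0],[18,0,0,1,0,0,0],[18,0,0,0,0,0,0],[18,0,0,0,0,0,0],[18,0,0,0,0,0,0],[18,0,0,0,0,0,0],[18,0,0,0,0,0,0]])

```text
t: 14.35
tool_pos: [0.534, 0.3359, 0.1078]
eef_rot: [0.0, 1.0, 0.0, 0.0]
contact_force: [0.4, -0.8, -1.9]
finger_gap: 0.326
```

>>> carry_out(moves=[[18,0,0,1,0,0,0],[18,0,0,1,0,0,0],[18,0,0,0.5,0,0,0],[18,0,0,0.5,0,0,0],[18,0,0,0.5,0,0,0],[18,0,0,0,0,0,0],[18,0,0,0,0,0,0],[18,0,0,0,0,0,0],[18,0,0,0,0,0,0],[18,0,0,0,0,0,0]])

```text
t: 15.35
tool_pos: [0.534, 0.3358, 0.1043]
eef_rot: [0.0, 1.0, 0.0, 0.0]
contact_force: [0.3, -0.1, -2.4]
finger_gap: 0.317
```

>>> carry_out(moves=[[18,0,0,0.5,0,0,0],[18,0,0,0.5,0,0,0],[18,0,0,0,0,0,0],[18,0,0,0,0,0,0],[18,0,0,0,0,0,0],[18,0,0,0,0,0,0],[18,0,0,0,0,0,0],[18,0,0,0,0,0,0],[18,0,0,0,0,0,0],[18,0,0,0,0,0,0]])

```text
t: 16.35
tool_pos: [0.5341, 0.336, 0.1038]
eef_rot: [0.0, 1.0, 0.0, 0.0]
contact_force: [-1.1, 0.2, 5.7]
finger_gap: 0.322
```

It's touching (+5.7 N). Release, lift and go to the bottle.

>>> carry_out(moves=[[40,0,0,0,0,0,0],[50,0,0,0,0,0,0],[50,0,0,0,0,0,0],[50,0,0,0,0,0,0],[50,0,0,-10,0,0,0],[50,0,0,-20,0,0,0],[50,0,0,-30,0,0,0],[50,0,0,-30,0,0,0],[50,0,0,-15,0,0,0],[50,0,-15,0,0,0,0]])

```text
t: 17.35
tool_pos: [0.535, 0.3222, 0.2116]
eef_rot: [-0.001, 1.0, 0.002, 0.003]
contact_force: [-0.3, -1.4, -0.1]
finger_gap: 0.543
```

>>> carry_out(moves=[[50,-3,-30,0,0,0,0],[50,-3,-40,0,0,0,0],[50,-4,-45,0,0,0,0],[50,-4,-45,0,0,0,0],[50,-4,-45,0,0,0,0],[50,-4,-45,0,0,0,0],[50,-4,-45,0,0,0,0],[50,-4,-40,0,0,0,0],[50,-3,-30,0,0,0,0],[50,0,-15,0,0,0,0]])

```text
t: 18.35
tool_pos: [0.5658, -0.0624, 0.2072]
eef_rot: [0.002, 1.0, -0.0, -0.001]
contact_force: [-0.2, 0.7, 0.3]
finger_gap: 0.547
```

```bash
python3 - <<'E'
from h import *
o=ctrl.observe();print(o["tool_pos"],o["eef_rot"])
a=ctrl.camera("wrist");cv2.imwrite("pics/w5.png",a[:,:,::-1])
a=ctrl.camera("scene");cv2.imwrite("pics/s5.png",a[:,:,::-1])
E
```

```text
[ 0.56581355 -0.0624428   0.20722469] [ 1.80513391e-03  9.99998031e-01 -9.49175692e-05 -8.18426674e-04]
```

View pics/w5.png

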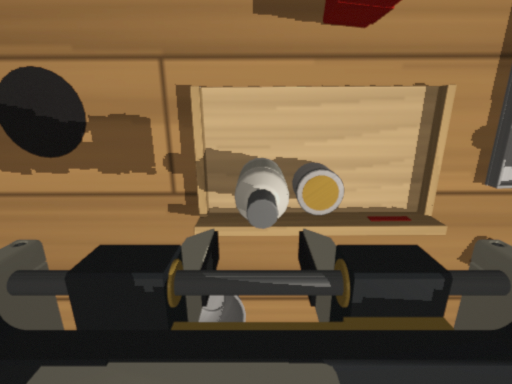

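View pics/s5.png

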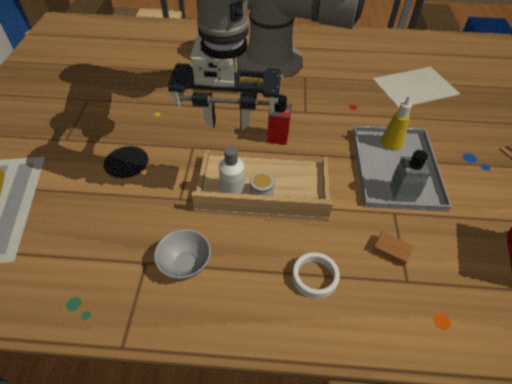

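The can stands on the tray at (410,180), and the bottle cap is centred (262,205). Lower and grip.

>>> carry_out(moves=[[50,0,0,0,0,0,0],[50,0,0,10,0,0,0],[50,0,0,25,0,0,0],[50,0,0,25,0,0,0],[50,0,0,22,0,0,0],[50,0,0,10,0,0,0],[50,0,0,2,0,0,0],[50,0,0,0,0,0,0],[50,0,0,0,0,0,0],[35,0,0,0,0,0,0]])

```text
t: 19.45
tool_pos: [0.5674, -0.0592, 0.1153]
eef_rot: [0.0, 1.0, -0.0, 0.001]
contact_force: [0.1, -0.2, 0.5]
finger_gap: 0.495
```

>>> carry_out(moves=[[18,0,0,0,0,0,0],[16,0,0,0,0,0,0],[16,0,0,0,0,0,0],[16,0,0,0,0,0,0],[16,0,0,0,0,0,0],[16,0,0,0,0,0,0],[16,0,0,0,0,0,0],[16,0,0,-4,0,0,0],[16,0,0,-8,0,0,0],[16,0,0,-15,0,0,0]])

```text
t: 20.45
tool_pos: [0.5658, -0.0589, 0.1404]
eef_rot: [0.0, 1.0, 0.0, -0.002]
contact_force: [-0.4, -0.4, -2.2]
finger_gap: 0.301
```

>>> carry_out(moves=[[16,0,0,-25,0,0,0],[16,0,0,-25,0,0,0],[16,0,0,-12,0,0,0],[16,15,10,0,0,0,0],[16,25,20,0,0,0,0],[16,25,30,0,0,0,0],[16,25,35,0,0,0,0],[16,20,40,0,0,0,0],[16,7,40,0,0,0,0],[16,0,40,0,0,0,0]])

```text
t: 21.45
tool_pos: [0.4482, 0.1572, 0.2032]
eef_rot: [0.0, 1.0, -0.0, -0.0]
contact_force: [1.1, 0.1, -3.2]
finger_gap: 0.299
```

>>> carry_out(moves=[[16,0,40,0,0,0,0],[16,0,40,0,0,0,0],[16,0,35,0,0,0,0],[16,0,30,0,0,0,0],[16,0,20,0,0,0,0],[16,0,10,0,0,0,0],[16,0,5,0,0,0,0],[16,0,0,0,0,0,0],[16,0,0,0,0,0,0],[16,0,0,0,0,0,0]])

```text
t: 22.45
tool_pos: [0.4501, 0.3349, 0.2033]
eef_rot: [0.001, 1.0, -0.0, 0.0]
contact_force: [0.6, 0.3, -3.2]
finger_gap: 0.3
```

Lower 95 mm to about 0.108.

>>> carry_out(moves=[[16,0,0,10,0,0,0],[16,0,0,22,0,0,0],[16,0,0,22,0,0,0],[16,0,0,20,0,0,0],[16,0,0,12,0,0,0],[16,0,0,6,0,0,0],[16,0,0,3,0,0,0],[16,0,0,0,0,0,0],[16,0,0,0,0,0,0],[16,0,0,0,0,0,0]])

```text
t: 23.45
tool_pos: [0.4503, 0.3361, 0.109]
eef_rot: [0.0, 1.0, 0.0, 0.001]
contact_force: [0.5, -0.1, -2.1]
finger_gap: 0.296
```

>>> carry_out(moves=[[16,0,0,0.5,0,0,0],[16,0,0,0.5,0,0,0],[16,0,0,0.5,0,0,0],[16,0,0,0.5,0,0,0],[16,0,0,0,0,0,0],[16,0,0,0,0,0,0],[16,0,0,0,0,0,0],[16,0,0,0,0,0,0],[16,0,0,0,0,0,0],[16,0,0,0,0,0,0]])

```text
t: 24.45
tool_pos: [0.4501, 0.3359, 0.1066]
eef_rot: [0.0, 1.0, 0.0, 0.0]
contact_force: [-1.0, -0.3, 4.7]
finger_gap: 0.299
```

>>> carry_out(moves=[[40,0,0,0,0,0,0],[50,0,0,0,0,0,0],[50,0,0,0,0,0,0],[50,0,0,0,0,0,0],[50,0,0,-10,0,0,0],[50,0,0,-20,0,0,0],[50,0,0,-30,0,0,0],[50,0,0,-30,0,0,0],[50,0,0,-15,0,0,0],[50,0,-12,0,0,0,0]])

```text
t: 25.45
tool_pos: [0.451, 0.325, 0.2143]
eef_rot: [-0.0, 1.0, 0.002, 0.003]
contact_force: [-0.1, -1.5, 0.6]
finger_gap: 0.545
```

>>> carry_out(moves=[[75,-12,-28,0,0,0,0],[75,-15,-38,0,0,0,0],[75,-15,-40,0,0,0,0],[75,-15,-40,0,0,0,0],[75,-15,-40,0,0,0,0],[75,-15,-40,0,0,0,0],[75,-15,-40,0,0,0,0],[75,-12,-30,0,0,0,0],[75,-10,-20,0,0,0,0],[75,0,0,0,0,0,0]])

```text
t: 26.45
tool_pos: [0.5738, 0.0044, 0.2099]
eef_rot: [0.002, 1.0, -0.0, -0.001]
contact_force: [0.2, 0.0, 0.0]
finger_gap: 0.816
```

```bash
python3 - <<'E'
from h import *
from scipy.spatial.transform import Rotation as R
o=ctrl.observe();print(o["tool_pos"],o["eef_rot"])
a=ctrl.camera("wrist")[:,:,::-1];cv2.imwrite("pics/w6.png",a)
i=ctrl.camera_info("wrist");T=np.eye(4);T[:3,:3]=R.from_quat(o["eef_rot"]).as_matrix();T[:3,3]=o["tool_pos"];T=T@i["mount"]
np.save("w6.npy",T)
h=cv2.cvtColor(a,cv2.COLOR_BGR2HSV).astype(int)
m=((h[...,0]>17)&(h[...,0]<27)&(h[...,1]>190)&(h[...,2]>150)).astype('uint8');m[235:]=0
n,l,st,c=cv2.connectedComponentsWithStats(m)
for k in range(1,n):
    if st[k,4]>100:
        d=T[:3,:3]@np.linalg.inv(i["intrinsics"])@[*c[k],1];p=T[:3,3]+d*(.061-T[2,3])/d[2];print(st[k],c[k],p)
a=ctrl.camera("scene");cv2.imwrite("pics/s6.png",a[:,:,::-1])
E
```

```text
[0.57376061 0.00436455 0.20993664] [ 2.18150968e-03  9.99997238e-01 -3.13947686e-04 -8.16366033e-04]
```

View pics/w6.png

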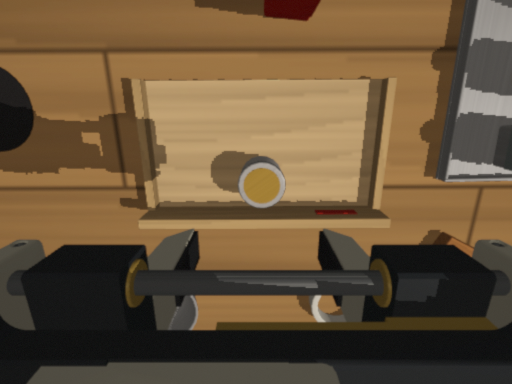

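View pics/s6.png

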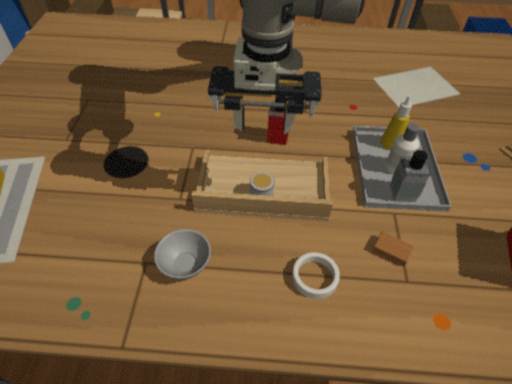

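All three containers stand on the tray, at about (400,155). The tin is alone on the stand, with its lid at (262,185) in the wrist view.

```bash
python3 - <<'E'
from h import *
T=np.load("w6.npy");i=ctrl.camera_info("wrist")
a=cv2.imread("pics/w6.png");h=cv2.cvtColor(a,cv2.COLOR_BGR2HSV).astype(int);print(h[185,262])
m=(abs(h-h[185,262]).max(2)<25).astype('uint8');m[:165]=0;m[207:]=0;m[:,:235]=0;m[:,290:]=0
M=cv2.moments(m,True);c=[M['m10']/M['m00'],M['m01']/M['m00']]
d=T[:3,:3]@np.linalg.inv(i["intrinsics"])@[*c,1];print(M['m00'],c,T[:3,3]+d*(.061-T[2,3])/d[2])
E
```

```text
[ 20 170 162]
932.0 [261.1834763948498, 185.19420600858368] [0.57582123 0.0055953  0.061     ]
```

>>> carry_out(moves=[[75,0,0,10,0,0,0],[75,0,0,30,0,0,0],[75,0,0,35,0,0,0],[75,0,0,30,0,0,0],[75,0,0,15,0,0,0],[75,0,0,0,0,0,0],[75,0,0,0,0,0,0],[75,0,0,0,0,0,0],[75,0,0,0,0,0,0],[75,0,0,0,0,0,0]])

```text
t: 27.55
tool_pos: [0.5742, 0.0078, 0.0921]
eef_rot: [0.0, 1.0, -0.0, 0.001]
contact_force: [-0.1, -0.2, 0.1]
finger_gap: 0.814
```

>>> carry_out(moves=[[75,0,0,15,0,0,0],[75,0,0,20,0,0,0],[75,0,0,18,0,0,0],[75,0,0,10,0,0,0],[75,0,0,3,0,0,0],[75,0,0,0,0,0,0],[60,0,0,0,0,0,0],[50,0,0,0,0,0,0],[42,0,0,0,0,0,0],[42,0,0,0,0,0,0]])

```text
t: 28.55
tool_pos: [0.5742, 0.0078, 0.0258]
eef_rot: [0.0, 1.0, -0.0, 0.001]
contact_force: [-1.4, 0.1, 3.1]
finger_gap: 0.582
```

>>> carry_out(moves=[[42,0,0,0,0,0,0],[42,0,0,0,0,0,0],[42,0,0,0,0,0,0],[42,0,0,0,0,0,0],[42,0,0,-4,0,0,0],[42,0,0,-10,0,0,0],[42,0,0,-20,0,0,0],[42,0,0,-25,0,0,0],[42,0,0,-15,0,0,0],[42,0,0,0,0,0,0]])

```text
t: 29.55
tool_pos: [0.5752, 0.0076, 0.1018]
eef_rot: [0.0, 1.0, -0.0, 0.002]
contact_force: [0.3, -0.2, -2.5]
finger_gap: 0.581
```

Tin held (53.4 mm). I'll check the mat in the second view, then carry.

```bash
python3 - <<'E'
from h import *
s=cv2.imread("pics/scene0.png");m=(s.max(2)<60).astype('uint8');m[:,:95]=0;m[:,160:]=0;m[:140]=0;m[185:]=0
c=max(cv2.findContours(m,0,1)[0],key=cv2.contourArea);print(cv2.fitEllipse(c))
x,y,w,h=cv2.boundingRect(c);print(onz("scene",cv2.fitEllipse(c)[0],.004),onz("scene",(x,y+h/2),.004),onz("scene",(x+w,y+h/2),.004))
E
```

```text
((125.51712799072266, 161.7471923828125), (28.486583709716797, 43.751808166503906), 76.67757415771484)
[ 0.4913373  -0.33199125  0.004     ] [ 0.49836762 -0.38390522  0.004     ] [ 0.48913729 -0.27617166  0.004     ]
```

>>> carry_out(moves=[[42,4,-16,0,0,0,0],[42,8,-32,0,0,0,0],[42,10,-38,0,0,0,0],[42,10,-40,0,0,0,0],[42,10,-40,0,0,0,0],[42,10,-40,0,0,0,0],[42,10,-40,0,0,0,0],[42,10,-40,0,0,0,0],[42,9,-34,0,0,0,0],[42,6,-22,0,0,0,0]])

```text
t: 30.55
tool_pos: [0.4843, -0.337, 0.0977]
eef_rot: [0.001, 1.0, 0.0, -0.001]
contact_force: [1.0, 1.1, -2.1]
finger_gap: 0.586
```

The two views put the mat at (0.488, -0.333). Lowering.

>>> carry_out(moves=[[42,0,0,0,0,0,0],[42,0,0,10,0,0,0],[42,0,0,20,0,0,0],[42,0,0,20,0,0,0],[42,0,0,15,0,0,0],[42,0,0,8,0,0,0],[42,0,0,4,0,0,0],[42,0,0,2,0,0,0],[42,0,0,0,0,0,0],[42,0,0,0,0,0,0]])

```text
t: 31.55
tool_pos: [0.487, -0.3344, 0.0208]
eef_rot: [0.0, 1.0, -0.0, 0.0]
contact_force: [-0.2, -0.1, -1.4]
finger_gap: 0.584
```

>>> carry_out(moves=[[42,0,0,0.5,0,0,0],[42,0,0,0.5,0,0,0],[42,0,0,0.5,0,0,0],[42,0,0,0.5,0,0,0],[42,0,0,0,0,0,0],[42,0,0,0,0,0,0],[42,0,0,0,0,0,0],[42,0,0,0,0,0,0],[42,0,0,0,0,0,0],[42,0,0,0,0,0,0]])

```text
t: 32.55
tool_pos: [0.4866, -0.3342, 0.0182]
eef_rot: [0.0, 1.0, 0.0, 0.0]
contact_force: [-0.0, -0.3, -1.1]
finger_gap: 0.586
```

>>> carry_out(moves=[[42,0,0,0.5,0,0,0],[42,0,0,0.5,0,0,0],[42,0,0,0,0,0,0],[42,0,0,0,0,0,0],[42,0,0,0,0,0,0],[42,0,0,0,0,0,0],[42,0,0,0,0,0,0],[42,0,0,0,0,0,0],[42,0,0,0,0,0,0],[42,0,0,0,0,0,0]])

```text
t: 33.55
tool_pos: [0.4867, -0.3342, 0.0178]
eef_rot: [0.0, 1.0, -0.0, 0.0]
contact_force: [-1.9, 1.3, 5.5]
finger_gap: 0.583
```

Contact (+5.5 N). Release, rise and look.

>>> carry_out(moves=[[60,0,0,0,0,0,0],[75,0,0,0,0,0,0],[75,0,0,0,0,0,0],[75,0,0,0,0,0,0],[75,0,0,-10,0,0,0],[75,0,0,-30,0,0,0],[75,0,0,-40,0,0,0],[75,0,0,-45,0,0,0],[75,0,0,-45,0,0,0],[75,0,0,-25,0,0,0]])

```text
t: 34.55
tool_pos: [0.4875, -0.3349, 0.2173]
eef_rot: [0.0, 1.0, -0.002, 0.002]
contact_force: [1.3, -0.9, 0.0]
finger_gap: 0.817
```

>>> carry_out(moves=[[50,0,20,0,0,0,0],[50,0,40,0,0,0,0],[50,0,45,0,0,0,0],[50,0,45,0,0,0,0],[50,0,45,0,0,0,0],[50,4,45,0,0,0,0],[50,4,45,0,0,0,0],[50,5,45,0,0,0,0],[50,5,45,0,0,0,0],[50,5,45,0,0,0,0]])

```text
t: 35.55
tool_pos: [0.4633, 0.0876, 0.2131]
eef_rot: [0.0, 1.0, 0.0, 0.001]
contact_force: [-0.3, -0.3, 0.5]
finger_gap: 0.542
```

```bash
python3 - <<'E'
from meas import *
o=ctrl.observe();print(o["tool_pos"],o["eef_rot"])
t=ctrl.camera("top")[:,:,::-1];cv2.imwrite("pics/t7.png",t)
cv2.imwrite("pics/t7z.png",cv2.resize(t[150:300,85:425],None,fx=2.3,fy=2.3))
cv2.imwrite("pics/s7.png",ctrl.camera("scene")[:,:,::-1])
E
```

```text
[0.46334931 0.08757587 0.21313661] [3.69705393e-04 9.99999690e-01 6.63957057e-05 6.91367391e-04]
```

View pics/t7z.png

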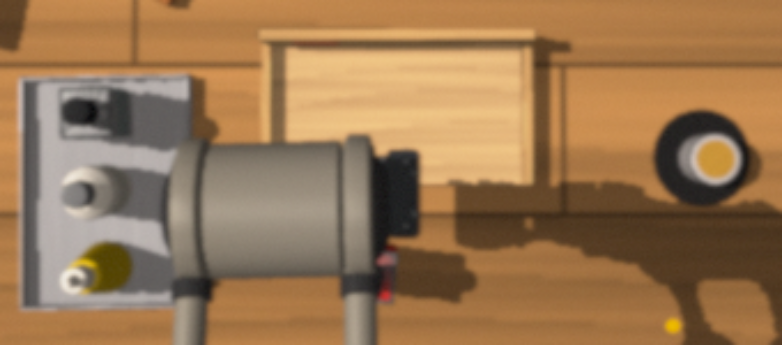

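View pics/s7.png

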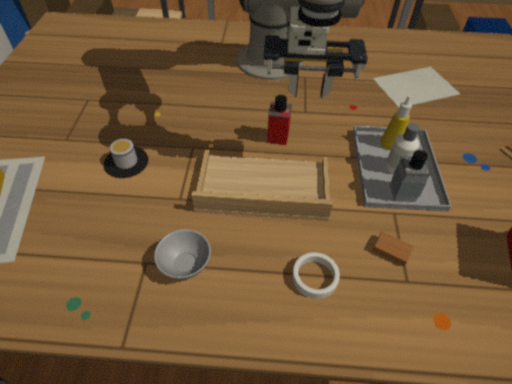

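The tin stands on the mat at scene (123,155), and all three containers are upright on the tray. Now I'll return the bottle.

>>> carry_out(moves=[[50,1,30,0,0,0,0],[50,3,45,0,0,0,0],[50,3,45,0,0,0,0],[50,3,45,0,0,0,0],[50,3,40,0,0,0,0],[50,1,30,0,0,0,0],[50,0,15,0,0,0,0],[50,0,0,0,0,0,0],[50,0,0,0,0,0,0],[50,0,0,0,0,0,0]])

```text
t: 36.65
tool_pos: [0.4504, 0.3343, 0.2124]
eef_rot: [0.001, 1.0, -0.0, 0.0]
contact_force: [-0.4, 0.3, -0.5]
finger_gap: 0.547
```

>>> carry_out(moves=[[50,0,0,10,0,0,0],[50,0,0,25,0,0,0],[50,0,0,30,0,0,0],[50,0,0,25,0,0,0],[50,0,0,12,0,0,0],[50,0,0,4,0,0,0],[50,0,0,0,0,0,0],[50,0,0,0,0,0,0],[50,0,0,0,0,0,0],[50,0,0,0,0,0,0]])

```text
t: 37.65
tool_pos: [0.4504, 0.3361, 0.1071]
eef_rot: [0.0, 1.0, 0.0, 0.001]
contact_force: [-0.5, -0.4, 0.1]
finger_gap: 0.546
```

>>> carry_out(moves=[[30,0,0,0,0,0,0],[16,0,0,0,0,0,0],[16,0,0,0,0,0,0],[16,0,0,0,0,0,0],[16,0,0,0,0,0,0],[16,0,0,0,0,0,0],[16,0,0,0,0,0,0],[16,0,0,-5,0,0,0],[16,0,0,-15,0,0,0],[16,0,0,-25,0,0,0]])

```text
t: 38.65
tool_pos: [0.4487, 0.3351, 0.15]
eef_rot: [0.0, 1.0, -0.001, -0.002]
contact_force: [-0.0, 0.8, -2.6]
finger_gap: 0.299
```

>>> carry_out(moves=[[16,0,0,-30,0,0,0],[16,0,0,-20,0,0,0],[16,0,-15,0,0,0,0],[16,0,-30,0,0,0,0],[16,0,-40,0,0,0,0],[16,0,-40,0,0,0,0],[16,-10,-40,0,0,0,0],[16,-20,-40,0,0,0,0],[16,-25,-40,0,0,0,0],[16,-25,-40,0,0,0,0]])

```text
t: 39.65
tool_pos: [0.5291, 0.0483, 0.2]
eef_rot: [0.0, 1.0, -0.0, -0.001]
contact_force: [1.4, 0.9, -2.8]
finger_gap: 0.299
```

>>> carry_out(moves=[[16,-20,-40,0,0,0,0],[16,-12,-35,0,0,0,0],[16,-5,-25,0,0,0,0],[16,0,-10,0,0,0,0],[16,0,0,0,0,0,0],[16,0,0,0,0,0,0],[16,0,0,10,0,0,0],[16,0,0,20,0,0,0],[16,0,0,20,0,0,0],[16,0,0,15,0,0,0]])

```text
t: 40.65
tool_pos: [0.5658, -0.0576, 0.1344]
eef_rot: [-0.001, 1.0, 0.0, -0.001]
contact_force: [-0.9, 0.7, -3.2]
finger_gap: 0.299
```

>>> carry_out(moves=[[16,0,0,8,0,0,0],[16,0,0,4,0,0,0],[16,0,0,3,0,0,0],[16,0,0,0,0,0,0],[16,0,0,0,0,0,0],[16,0,0,0,0,0,0],[16,0,0,0,0,0,0],[16,0,0,0,0,0,0],[16,0,0,0,0,0,0],[16,0,0,0,0,0,0]])

```text
t: 41.65
tool_pos: [0.5668, -0.0592, 0.1213]
eef_rot: [0.0, 1.0, 0.0, 0.0]
contact_force: [1.1, -0.7, -1.7]
finger_gap: 0.3
```

>>> carry_out(moves=[[16,0,0,2,0,0,0],[16,0,0,2,0,0,0],[16,0,0,0.5,0,0,0],[16,0,0,0.5,0,0,0],[16,0,0,0.5,0,0,0],[16,0,0,0.5,0,0,0],[16,0,0,0,0,0,0],[16,0,0,0,0,0,0],[16,0,0,0,0,0,0],[16,0,0,0,0,0,0]])

```text
t: 42.65
tool_pos: [0.5668, -0.0592, 0.1153]
eef_rot: [0.0, 1.0, 0.0, 0.0]
contact_force: [-0.6, 0.1, -2.7]
finger_gap: 0.298
```

>>> carry_out(moves=[[16,0,0,0.5,0,0,0],[16,0,0,0.5,0,0,0],[16,0,0,0,0,0,0],[16,0,0,0,0,0,0],[16,0,0,0,0,0,0],[16,0,0,0,0,0,0],[16,0,0,0,0,0,0],[16,0,0,0,0,0,0],[16,0,0,0,0,0,0],[16,0,0,0,0,0,0]])

```text
t: 43.65
tool_pos: [0.5668, -0.0592, 0.1143]
eef_rot: [0.0, 1.0, 0.0, 0.0]
contact_force: [1.4, 0.6, -0.9]
finger_gap: 0.299
```

>>> carry_out(moves=[[16,0,0,0.5,0,0,0],[16,0,0,0,0,0,0],[16,0,0,0,0,0,0],[16,0,0,0,0,0,0],[16,0,0,0,0,0,0],[16,0,0,0,0,0,0],[16,0,0,0,0,0,0],[16,0,0,0,0,0,0],[16,0,0,0,0,0,0],[16,0,0,0,0,0,0]])

```text
t: 44.65
tool_pos: [0.567, -0.0592, 0.1143]
eef_rot: [0.0, 1.0, -0.0, 0.0]
contact_force: [-0.8, 0.2, 5.5]
finger_gap: 0.303
```

Touching. Release, rise, go back to the can at (0.534, 0.336).

>>> carry_out(moves=[[40,0,0,0,0,0,0],[50,0,0,0,0,0,0],[50,0,0,0,0,0,0],[50,0,0,0,0,0,0],[50,0,0,-10,0,0,0],[50,0,0,-20,0,0,0],[50,0,0,-30,0,0,0],[50,0,0,-25,0,0,0],[50,0,0,-10,0,0,0],[50,0,15,0,0,0,0]])

```text
t: 45.65
tool_pos: [0.5676, -0.0452, 0.2103]
eef_rot: [0.001, 1.0, -0.001, 0.002]
contact_force: [-1.0, -0.1, 0.0]
finger_gap: 0.544
```

>>> carry_out(moves=[[50,3,30,0,0,0,0],[50,3,40,0,0,0,0],[50,4,45,0,0,0,0],[50,4,45,0,0,0,0],[50,4,45,0,0,0,0],[50,4,45,0,0,0,0],[50,4,45,0,0,0,0],[50,4,40,0,0,0,0],[50,3,30,0,0,0,0],[50,0,15,0,0,0,0]])

```text
t: 46.65
tool_pos: [0.5318, 0.339, 0.2068]
eef_rot: [-0.001, 1.0, -0.0, -0.002]
contact_force: [-0.6, 0.2, 0.1]
finger_gap: 0.547
```

>>> carry_out(moves=[[50,0,0,0,0,0,0],[50,0,0,0,0,0,0],[50,0,0,10,0,0,0],[50,0,0,25,0,0,0],[50,0,0,30,0,0,0],[50,0,0,25,0,0,0],[50,0,0,12,0,0,0],[50,0,0,2,0,0,0],[50,0,0,0,0,0,0],[50,0,0,0,0,0,0]])

```text
t: 47.65
tool_pos: [0.5349, 0.3359, 0.1062]
eef_rot: [0.0, 1.0, 0.001, 0.001]
contact_force: [0.7, 0.7, 0.2]
finger_gap: 0.542
```

>>> carry_out(moves=[[50,0,0,1.5,0,0,0],[35,0,0,0,0,0,0],[18,0,0,0,0,0,0],[18,0,0,0,0,0,0],[18,0,0,0,0,0,0],[18,0,0,0,0,0,0],[18,0,0,0,0,0,0],[18,0,0,0,0,0,0],[18,0,0,-5,0,0,0],[18,0,0,-15,0,0,0]])

```text
t: 48.65
tool_pos: [0.5327, 0.3351, 0.1215]
eef_rot: [0.0, 1.0, -0.001, -0.002]
contact_force: [0.6, -0.3, -3.0]
finger_gap: 0.325
```

>>> carry_out(moves=[[18,0,0,-25,0,0,0],[18,0,0,-30,0,0,0],[18,0,0,-15,0,0,0],[18,0,-15,0,0,0,0],[18,-4,-30,0,0,0,0],[18,-6,-40,0,0,0,0],[18,-6,-40,0,0,0,0],[18,-6,-40,0,0,0,0],[18,-6,-35,0,0,0,0],[18,-6,-30,0,0,0,0]])

```text
t: 49.65
tool_pos: [0.5666, 0.1026, 0.1916]
eef_rot: [0.001, 1.0, -0.0, -0.002]
contact_force: [1.1, 0.1, -2.6]
finger_gap: 0.325
```

>>> carry_out(moves=[[18,-2,-18,0,0,0,0],[18,0,-5,0,0,0,0],[18,0,0,0,0,0,0],[18,0,0,0,0,0,0],[18,0,0,10,0,0,0],[18,0,0,20,0,0,0],[18,0,0,20,0,0,0],[18,0,0,15,0,0,0],[18,0,0,5,0,0,0],[18,0,0,0,0,0,0]])

```text
t: 50.65
tool_pos: [0.5691, 0.0835, 0.1222]
eef_rot: [-0.0, 1.0, 0.0, -0.001]
contact_force: [0.1, -0.9, -2.4]
finger_gap: 0.322
```

>>> carry_out(moves=[[18,-0.5,0,4,0,0,0],[18,0,0,2,0,0,0],[18,0,0,1,0,0,0],[18,0,0,0.5,0,0,0],[18,0,0,0.5,0,0,0],[18,0,0,0.5,0,0,0],[18,0,0,0,0,0,0],[18,0,0,0,0,0,0],[18,0,0,0,0,0,0],[18,0,0,0,0,0,0]])

```text
t: 51.65
tool_pos: [0.5703, 0.0828, 0.1147]
eef_rot: [0.0, 1.0, 0.0, 0.0]
contact_force: [-0.1, -0.2, -2.8]
finger_gap: 0.325
```

>>> carry_out(moves=[[18,0,0,0.5,0,0,0],[18,0,0,0,0,0,0],[18,0,0,0,0,0,0],[18,0,0,0,0,0,0],[18,0,0,0,0,0,0],[18,0,0,0,0,0,0],[18,0,0,0,0,0,0],[18,0,0,0,0,0,0],[18,0,0,0,0,0,0],[18,0,0,0,0,0,0]])

```text
t: 52.65
tool_pos: [0.5703, 0.0828, 0.1142]
eef_rot: [0.0, 1.0, 0.0, 0.0]
contact_force: [0.2, -0.5, -2.6]
finger_gap: 0.324
```

>>> carry_out(moves=[[18,0,0,0.5,0,0,0],[18,0,0,0,0,0,0],[18,0,0,0.5,0,0,0],[18,0,0,0,0,0,0],[18,0,0,0.5,0,0,0],[18,0,0,0,0,0,0],[18,0,0,0,0,0,0],[18,0,0,0,0,0,0],[18,0,0,0,0,0,0],[18,0,0,0,0,0,0]])

```text
t: 53.65
tool_pos: [0.5704, 0.0828, 0.1127]
eef_rot: [0.0, 1.0, 0.0, 0.0]
contact_force: [-0.3, -0.0, -2.1]
finger_gap: 0.321
```

>>> carry_out(moves=[[18,0,0,0.5,0,0,0],[18,0,0,0,0,0,0],[18,0,0,0.5,0,0,0],[18,0,0,0,0,0,0],[18,0,0,0,0,0,0],[18,0,0,0,0,0,0],[18,0,0,0,0,0,0],[18,0,0,0,0,0,0],[18,0,0,0,0,0,0],[18,0,0,0,0,0,0]])

```text
t: 54.65
tool_pos: [0.5703, 0.0828, 0.1117]
eef_rot: [0.0, 1.0, 0.0, 0.0]
contact_force: [-0.1, 0.1, -3.1]
finger_gap: 0.326
```

>>> carry_out(moves=[[18,0,0,0.5,0,0,0],[18,0,0,0,0,0,0],[18,0,0,0,0,0,0],[18,0,0,0,0,0,0],[18,0,0,0,0,0,0],[18,0,0,0,0,0,0],[18,0,0,0,0,0,0],[18,0,0,0,0,0,0],[18,0,0,0,0,0,0],[18,0,0,0,0,0,0]])

```text
t: 55.65
tool_pos: [0.5705, 0.0828, 0.1114]
eef_rot: [0.0, 1.0, 0.0, 0.0]
contact_force: [-0.5, 0.5, 2.0]
finger_gap: 0.324
```

Contact. Release; on to the glue.

>>> carry_out(moves=[[40,0,0,0,0,0,0],[50,0,0,0,0,0,0],[50,0,0,0,0,0,0],[50,0,0,0,0,0,0],[50,0,0,-10,0,0,0],[50,0,0,-20,0,0,0],[50,0,0,-30,0,0,0],[50,0,0,-30,0,0,0],[50,0,0,-10,0,0,0],[50,10,13,0,0,0,0]])

```text
t: 56.65
tool_pos: [0.5616, 0.0951, 0.2129]
eef_rot: [0.001, 1.0, -0.0, 0.002]
contact_force: [0.4, 0.1, 0.8]
finger_gap: 0.548
```

>>> carry_out(moves=[[50,20,25,0,0,0,0],[50,27,33,0,0,0,0],[50,27,33,0,0,0,0],[50,27,33,0,0,0,0],[50,27,33,0,0,0,0],[50,25,30,0,0,0,0],[50,22,28,0,0,0,0],[50,15,18,0,0,0,0],[50,5,7,0,0,0,0],[50,0,0,0,0,0,0]])

```text
t: 57.65
tool_pos: [0.364, 0.3363, 0.2103]
eef_rot: [-0.001, 1.0, -0.001, -0.001]
contact_force: [0.1, 0.1, 0.6]
finger_gap: 0.543
```

>>> carry_out(moves=[[50,0,0,0,0,0,0],[50,0,0,10,0,0,0],[50,0,0,25,0,0,0],[50,0,0,30,0,0,0],[50,0,0,25,0,0,0],[50,0,0,12,0,0,0],[50,0,0,3,0,0,0],[50,0,0,0,0,0,0],[50,0,0,0,0,0,0],[50,0,0,0,0,0,0]])

```text
t: 58.65
tool_pos: [0.366, 0.3361, 0.107]
eef_rot: [0.0, 1.0, 0.001, 0.001]
contact_force: [0.3, 0.0, 0.2]
finger_gap: 0.545
```

>>> carry_out(moves=[[50,0,0,2.5,0,0,0],[35,0,0,0,0,0,0],[15,0,0,0,0,0,0],[15,0,0,0,0,0,0],[15,0,0,0,0,0,0],[15,0,0,0,0,0,0],[15,0,0,0,0,0,0],[15,0,0,0,0,0,0],[15,0,0,-5,0,0,0],[15,0,0,-15,0,0,0]])

```text
t: 59.65
tool_pos: [0.3644, 0.3351, 0.1227]
eef_rot: [0.0, 1.0, -0.001, -0.002]
contact_force: [-0.1, -0.2, -3.1]
finger_gap: 0.277
```

>>> carry_out(moves=[[15,0,0,-25,0,0,0],[15,0,0,-30,0,0,0],[15,0,0,-10,0,0,0],[15,-10,-20,0,0,0,0],[15,-15,-33,0,0,0,0],[15,-18,-40,0,0,0,0],[15,-18,-40,0,0,0,0],[15,-18,-40,0,0,0,0],[15,-18,-40,0,0,0,0],[15,-18,-40,0,0,0,0]])

```text
t: 60.65
tool_pos: [0.4803, 0.0811, 0.1879]
eef_rot: [0.0, 1.0, 0.0, -0.001]
contact_force: [-0.1, 0.8, -2.5]
finger_gap: 0.277
```

>>> carry_out(moves=[[15,-15,-34,0,0,0,0],[15,-12,-24,0,0,0,0],[15,-4,-11,0,0,0,0],[15,0,0,0,0,0,0],[15,0,0,0,0,0,0],[15,0,0,10,0,0,0],[15,0,0,20,0,0,0],[15,0,0,20,0,0,0],[15,0,0,10,0,0,0],[15,0,0,3,0,0,0]])

```text
t: 61.65
tool_pos: [0.5102, 0.0148, 0.1244]
eef_rot: [-0.0, 1.0, 0.0, -0.001]
contact_force: [-0.2, -1.0, -2.3]
finger_gap: 0.28
```

>>> carry_out(moves=[[15,0,0,4,0,0,0],[15,0,0,4,0,0,0],[15,0,0,1,0,0,0],[15,0,0,0.5,0,0,0],[15,0,0,0.5,0,0,0],[15,0,0,0.5,0,0,0],[15,0,0,0,0,0,0],[15,0,0,0,0,0,0],[15,0,0,0,0,0,0],[15,0,0,0,0,0,0]])

```text
t: 62.65
tool_pos: [0.5113, 0.0138, 0.1152]
eef_rot: [0.0, 1.0, 0.0, 0.0]
contact_force: [0.7, -1.5, -1.4]
finger_gap: 0.277
```

>>> carry_out(moves=[[15,0,0,1,0,0,0],[15,0,0,0.5,0,0,0],[15,0,0,0.5,0,0,0],[15,0,0,0.5,0,0,0],[15,0,0,0,0,0,0],[15,0,0,0,0,0,0],[15,0,0,0,0,0,0],[15,0,0,0,0,0,0],[15,0,0,0,0,0,0],[15,0,0,0,0,0,0]])

```text
t: 63.65
tool_pos: [0.5113, 0.0138, 0.1128]
eef_rot: [0.0, 1.0, 0.0, 0.0]
contact_force: [0.5, 0.9, -3.3]
finger_gap: 0.283
```

>>> carry_out(moves=[[15,0,0,0.5,0,0,0],[15,0,0,0,0,0,0],[15,0,0,0.5,0,0,0],[15,0,0,0,0,0,0],[15,0,0,0,0,0,0],[15,0,0,0,0,0,0],[15,0,0,0,0,0,0],[15,0,0,0,0,0,0],[15,0,0,0,0,0,0],[15,0,0,0,0,0,0]])

```text
t: 64.65
tool_pos: [0.5113, 0.0138, 0.1118]
eef_rot: [0.0, 1.0, 0.0, 0.0]
contact_force: [-1.1, 1.2, 1.4]
finger_gap: 0.278
```

Contact. Release, rise and back off for a clear view.

>>> carry_out(moves=[[35,0,0,0,0,0,0],[50,0,0,0,0,0,0],[50,0,0,0,0,0,0],[50,0,0,0,0,0,0],[50,0,0,-10,0,0,0],[50,0,0,-20,0,0,0],[50,0,0,-30,0,0,0],[50,0,0,-35,0,0,0],[50,0,0,-25,0,0,0],[50,0,15,0,0,0,0]])

```text
t: 65.65
tool_pos: [0.5133, 0.0279, 0.2362]
eef_rot: [0.001, 1.0, -0.001, 0.004]
contact_force: [0.7, -0.3, -0.1]
finger_gap: 0.542
```

>>> carry_out(moves=[[50,10,30,0,0,0,0],[50,15,40,0,0,0,0],[50,15,40,0,0,0,0],[50,15,40,0,0,0,0],[50,15,40,0,0,0,0],[50,15,40,0,0,0,0],[50,15,40,0,0,0,0],[50,15,40,0,0,0,0],[50,10,30,0,0,0,0],[50,0,15,0,0,0,0]])

```text
t: 66.65
tool_pos: [0.3843, 0.3864, 0.2314]
eef_rot: [-0.001, 1.0, 0.0, -0.001]
contact_force: [0.2, 0.4, -0.6]
finger_gap: 0.544
```

```bash
python3 - <<'E'
from meas import *
t=ctrl.camera("top")[:,:,::-1].copy();cv2.imwrite("pics/t9.png",t)
s=ctrl.camera("scene")[:,:,::-1].copy();cv2.imwrite("pics/s9.png",s)
a=cv2.imread("pics/top0.png")
z=lambda i:cv2.resize(i[155:240,190:420],None,fx=3.4,fy=3.4)
cv2.imwrite("pics/cmp9.png",np.vstack([z(a),z(t)]))
def p(n,t,f,box,zz):
    h=cv2.cvtColor(t,cv2.COLOR_BGR2HSV).astype(int);st,c,_=big(f(h[...,0],h[...,1],h[...,2]),box);print(n,st.tolist(),c.round(1),onz("top",c,zz).round(4))
for i in (a,t):
    p("cancap",i,lambda H,S,V:V<55,(216,170,245,200),.142)
    p("bottle",i,lambda H,S,V:(S<70)&(V>80),(272,168,302,200),.1)
    p("glue",i,lambda H,S,V:(S<90)&(V>50),(245,192,270,222),.141)
p("tin",t,lambda H,S,V:(H>14)&(H<26)&(S>150)&(V>120),(380,205,408,232),.054)
for y,x in [(65,0)]: pass
for n,b in [("bowl",(290,88,345,138)),("tape",(190,88,235,132))]:
    for i in (a,t):p(n,i,lambda H,S,V:(S<60)&(V>90),b,.02)
for i in (a,t):p("offcut",i,lambda H,S,V:(H<13)&(S>130)&(V>100),(134,124,170,156),.02)
print(ctrl.observe()["tool_pos"])
E
```

```text
cancap [222, 178, 11, 11, 96] [226.8 182.8] [0.5707 0.0813 0.142 ]
bottle [274, 174, 24, 23, 446] [285.4 185.4] [ 0.5672 -0.0566  0.1   ]
glue [251, 204, 12, 10, 95] [256.4 208.6] [0.5114 0.0131 0.141 ]
cancap [221, 178, 17, 12, 142] [228.8 183.5] [0.5693 0.0768 0.142 ]
bottle [274, 174, 24, 23, 444] [285.5 185.4] [ 0.5673 -0.0569  0.1   ]
glue [251, 204, 11, 10, 95] [256.  208.5] [0.5115 0.0141 0.141 ]
tin [389, 212, 14, 14, 158] [395.8 218.6] [ 0.487 -0.334  0.054]
bowl [294, 91, 43, 43, 1148] [318.4 113. ] [ 0.7598 -0.148   0.02  ]
bowl [294, 91, 44, 43, 1161] [318.2 112.9] [ 0.7599 -0.1476  0.02  ]
tape [195, 93, 36, 35, 432] [212.6 110.1] [0.7675 0.1263 0.02  ]
tape [195, 93, 36, 35, 437] [212.5 110.1] [0.7676 0.1265 0.02  ]
offcut [165, 138, 1, 1, 1] [165. 138.] [0.6948 0.2491 0.02  ]
offcut [153, 139, 1, 2, 2] [153.  139.5] [0.6909 0.2802 0.02  ]
[0.38588372 0.385345   0.23119357]
```

View pics/cmp9.png

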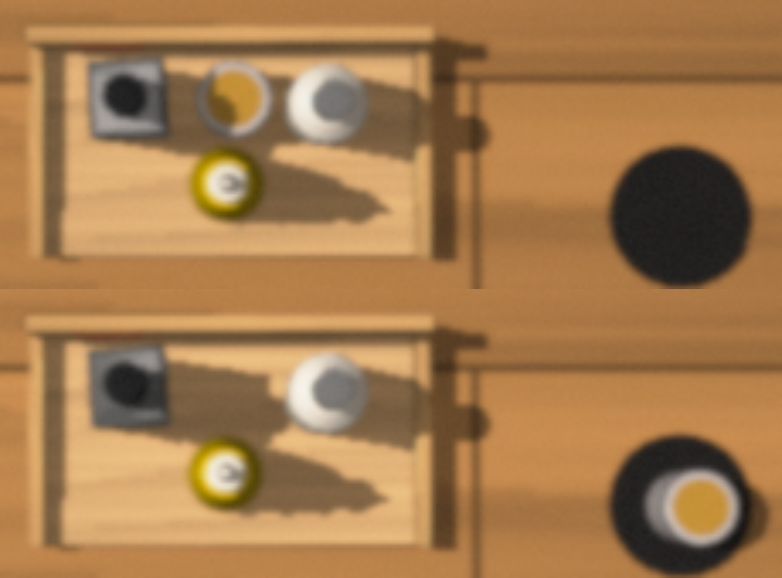

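View pics/s9.png

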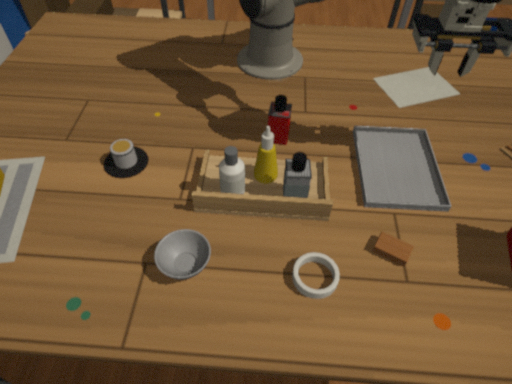

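The before and after top views match: the can body sits in the same place at (128,387) in the lower half, and the bottle and glue are unchanged. The tin is at (0.487, -0.334) on the mat, and the bystanders haven't moved.

```bash
python3 -c "
from cell import ctrl
print(ctrl.hand_in())"
```

```text
the job is handed in; nothing more can be done
None
```

I moved the glue, can and bottle onto the tray, stood the tin on the mat, then put all three containers back and handed the job in at about 67 s of the 141 s allowed. `hand_in()` gives no verdict.

**Last checks**
- **Bottle and glue:** the top camera puts both within about 1 mm of where they started, and upright.
- **Can:** my mask of its cap read about 4.7 mm off. The side-by-side top pictures show the body in the same place, and I put this down to darker shading widening the mask. Either way it is inside the 15 mm allowed.
- **Tin:** it measured (0.487, −0.334). The mat is at (0.487, −0.334) in the top view and (0.491, −0.332) in the scene view, so the tin is within about 5 mm of the centre.
- **Bystanders:** the bowl and tape measured unmoved. My colour mask failed on the offcut, so I only checked it by eye in the scene picture, where it looked unmoved.

Every set-down was confirmed by the contact force before I opened the fingers, and the arm was clear of everything at the end.

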